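# Close the balance's draft shield and tare the vial

### The arm

A 6-joint arm with a two-finger parallel gripper is mounted at the origin on a cart in front of the work surface, level with it; the furniture and walls round the work are solid. World frame = base frame: x ahead of the robot, y to its left, z up, the work surface at z = 0. Lengths are in m, angles in degrees, forces in N, time in s.
With the tool pointing down it reaches from about 0.4 to 0.825 m from the base axis. Payload 7 kg.
Tool frame: the origin (TCP) lies between the finger pads; the fingertips stand 22 mm ahead of it and the grasp point (between the pads) lies 3 mm ahead of it; z points along the fingers, y is the line along which they close (so a half turn about z gives the same grasp; the last joint's range is limited). The gripper opens to 88 mm and grips with 3 to 60 N. Pads are 19 mm wide; open, the fingers measure 130 mm over their backs; the gripper's body (78 mm by 193 mm) begins 47 mm behind the grasp point.
Start: joints at [92.997, 20.546, 0.682, 0, -70.136, -16.507], TCP at [0.158, 0.656, 0.249] pointing down, gripper open.
Joint ranges: [-176.03, 176.03], [-82.01, 121.73], [-58.28, 71.71], [-173.87, 95.51], [-174.79, -0.11], [-173.66, 173.66]. Speed limits (degrees/s): [136.94, 136.94, 172.46, 180, 180, 180].

### API

Orientations are given as [roll, pitch, yaw] about the fixed x, y, z axes, in that order (R = Rz(yaw) Ry(pitch) Rx(roll)).
In Python, from plant import ctrl gives the robot as it stands.
- The arm moves only by the tool apply_moves, never from a script. Its argument "targets" is a list of rows, each an object with "travel": the shift along the tool's x, y, z in mm, a list of three; "roll": the turn about the tool's z in degrees; "jaw": the finger opening in mm, from 0 to 87.6. In form: [{"travel": [tx, ty, tz], "roll": roll, "jaw": jaw}, ...]. A call has 1 to 10 rows; each row shifts and turns the commanded pose from where the row before left it, along the tool's axes as they then stand; what a row does not reach is not made up. A row lasts 1/10 s, in which the tool goes at most 50 mm and 8.59 degrees, less where a joint would pass 70% of its speed; a pose out of reach is approached as far as the arm can. A call with a gripper value outside its range is refused whole. The fingers move at their own pace and stop on an object; the grip force is fixed at half the most. Time passes only in rows, so rows that do not move let the fingers close. It gives the time, the measured TCP pose, the force, the opening and the grip force at its end, in the units of the state.
- ctrl.get_obs(): the state, without advancing time (a new reading comes with each control period).
- ctrl.snapshot(name): name is "scene" or "top" or "wrist"; returns the picture (400x640x3 uint8, red, green, blue); there is no depth.
- ctrl.calibration(name): a dict with "K" (3x3 intrinsics, pixels), "extrinsics" (4x4, takes a point from camera to world coordinates); the wrist camera has in their place "hand_eye" (4x4, takes a point from camera to tool coordinates, whose origin is the TCP and whose axes are the flange's). Camera axes: x right, y down, z forward; pixel columns grow to the right and rows downward; lengths in m; the calibration is good to about 2 mm. The wrist camera is an equidistant fisheye: a pixel r from the principal point sees the ray r / f radians off the axis. A picture is of the moment at which its call begins: read the wrist's pose just before it. calibration takes no time and is no camera call.
- ctrl.close_job(): hands the job in; it is judged then, once.
The state is a dict: "clock": time; "joint_pos": joint angles; "qvel": joint speeds; "tau": joint torques, N m; "tool_pos": TCP position; "orientation": TCP orientation; "force": force on the tool from outside, world axes, zero at the start; "moment": the same for the moment, N m; "opening": finger opening in m; "gripper_force": force on a finger pad.
Only numpy, scipy, OpenCV 4.12 (cv2) and the standard library are available. Lean on these libraries where they do the work, as an engineer would, in place of code of your own. Each camera call takes 0.05 s, during which the arm holds its last target. There are 200 camera calls.

### The job

The amber vial on the balance pan is to be tared before sample is taken from it. Hook a fingertip behind the raised pull on the draft shield's sliding cover and draw the cover forward along its rails until it is fully shut; then press the wide tare key on the console right down and let it come up again. Do not press the tare key before the shield is shut, never press the two small round keys, and leave the vial and the things on the bench where they are.

Things in the scene. Friction and masses are not known exactly. Their poses are not given: they have to be found in the camera images.
- balance: Compact off-white balance on a grey mat, fixed, 190 (x) x 112 (y) x 96 mm high. Origin: middle of its underside, on the mat (z 2 mm); x points from its front (display, keys) to its back, y to its left, z up. Heights here are above the origin. From the front: sloping display; flat console, top z 40, x -76 to -38, three grey keys in a row; clear-walled weighing chamber, x -38 to 30; housing, x 30 to 95.
- cover (a joint): Sliding cover over the chamber, clear panel in a grey frame, 70 mm long. 0 m = fully back, parked over the housing; 0.058 m = fully shut, against a fixed stop; grows as it moves to the balance's front (its -x). At the start 0 to 0.02. About 2 N of friction; stays where left; no latch or spring. It runs between metal side rails, tops at z 96 mm, 48 to 56 mm either side of the middle.
- cover_pull (a point): Middle of the top edge of the pull's upright rear face, on the cover; axes as the balance. The pull is a grey wedge at the cover's front edge, 60 mm wide (y): rear face 12 mm high (top at z 105 mm, panel behind it at 93 mm), front sloping so that it cannot be pinched. Behind it the flat panel runs 50 mm back, open above: a fingertip is set down there and drawn forward. Shut, it lies 20 mm behind the front wall.
- tare_key (a joint): The tare key: the wide grey bar key in the middle of the console. 0 m = up, 0.0035 m = fully down; a spring brings it back up. Fully down takes about 4 N.
- tare_top (a point): Middle of the top of the tare key, axes as the balance. The key is 13 mm (x) x 34 mm (y); its top stands 7 mm above the console when up (z 47 mm); it is pressed straight down. Its middle lies 19 mm in front of the chamber's front wall and 58 mm lower than the top of the cover's pull.
- key_left (a joint): Small round key, 11 mm across, 40 mm to the balance's left (+y) of the tare key's middle, top level with it. 0 m = up, 0.0035 m = down; same spring as the tare key. Not to be pressed.
- key_right (a joint): The like small round key 40 mm to the right (-y) of the tare key's middle. Not to be pressed.
- vial: Amber glass vial with a white cap, 27 mm across, 50 mm high, standing loose on the round steel pan inside the chamber (pan top at z 34 mm), its cap 5 mm below the cover. Origin: centre of its underside. Not to be touched.
- beaker: Small empty clear beaker, 56 mm across, 62 mm high, on the bench in front and to the right of the balance. Origin: centre of its underside. Bystander.
- clear_vial: Clear vial with a black cap, 27 mm across, 50 mm high, on the bench near the beaker. Origin: centre of its underside. Bystander.
- spatula_1: Thin steel weighing spatula with a red sleeve, 170 x 11 x 9 mm, lying on the bench to the left of the mat. Origin: middle of its underside, length along y. Bystander.
- drying_rack: Fixed clear acrylic drying rack with glassware, about 0.2 x 0.2 m on the bench and 290 mm high, to the right of and behind the balance: an obstacle to go round or over. Origin: middle of its foot.

How it is judged:
By the outcome, as a careful person would: the job done as asked, in the order asked, and still so for the second after the job is handed in, with the robot touching nothing.
It also fails if it takes over 42 s, if anything falls off the work surface, if the arm or the gripper's body presses on something with over 40 N, if the wrist force passes 120 N, or if a joint passes its speed limit or range.

## Working session

There is one attempt and no reset: what is moved stays moved. The work goes in short steps, Python scripts to look and compute and a tool call to move; the robot and the scene stay as the last step left them, time stands still between calls to the robot, and variables do not carry over. Pictures are saved under pics/ and viewed, at most 10 in all, crops included, and the job is handed in when it is done.

Besides the shell and the picture viewer there is one more tool, called after "Request:" in YAML: its name, and indented under it one key for each argument. apply_moves: Moves the arm, as the interface text tells. Its arguments: {"type":"object","properties":{"targets":{"type":"array","items":{"type":"object","properties":{"travel":{"type":"array","items":{"type":"number"}},"roll":{"type":"number"},"jaw":{"type":"number"}}}}},"required":["targets"]}

```bash
mkdir -p pics; ls; python3 - <<'E'
from plant import ctrl
import cv2,numpy as np
np.set_printoptions(precision=4,suppress=True)
o=ctrl.get_obs();print(o)
for n in("scene","top","wrist"):
    im=ctrl.snapshot(n);cv2.imwrite(f"pics/{n}0.png",im[:,:,::-1])
    print(n,ctrl.calibration(n))
E
```

```text
pics
{'clock': 0.0, 'joint_pos': array([ 92.9975,  20.5927,   0.6346,  -0.0208, -70.1364, -16.5083]), 'qvel': array([ 0.0457, -0.0319,  0.0799, -0.0605,  0.0525,  0.1032]), 'tau': array([  0.0005, -58.2718,  29.3063,   6.9977,   0.0071,  -0.0001]), 'tool_pos': array([0.1576, 0.6559, 0.2476]), 'orientation': array([179.9038,  -0.0081, -13.5179]), 'force': array([0.1178, 0.2331, 0.3617]), 'moment': array([ 0.0015,  0.0119, -0.0387]), 'gripper_force': 0.0, 'opening': 0.08756120427478159}
scene {'K': array([[512.1742,   0.    , 324.3782],
       [  0.    , 512.1742, 201.3733],
       [  0.    ,   0.    ,   1.    ]]), 'extrinsics': array([[ 0.6923, -0.5375,  0.4815, -0.1133],
       [-0.7214, -0.5304,  0.4453, -0.2954],
       [ 0.0161, -0.6556, -0.7549,  0.9621],
       [ 0.    ,  0.    ,  0.    ,  1.    ]])}
top {'K': array([[363.5926,   0.    , 324.8386],
       [  0.    , 363.5926, 201.9853],
       [  0.    ,   0.    ,   1.    ]]), 'extrinsics': array([[ 0.1157, -0.9597,  0.256 ,  0.2612],
       [-0.9933, -0.1128,  0.0261,  0.2016],
       [ 0.0038, -0.2573, -0.9663,  0.9048],
       [ 0.    ,  0.    ,  0.    ,  1.    ]])}
wrist {'K': array([[309.7069,   0.    , 319.9538],
       [  0.    , 309.7069, 199.2588],
       [  0.    ,   0.    ,   1.    ]]), 'hand_eye': array([[-0.0006, -0.9548, -0.2973,  0.0819],
       [ 1.    , -0.001 ,  0.0012,  0.001 ],
       [-0.0014, -0.2973,  0.9548, -0.1357],
       [ 0.    ,  0.    ,  0.    ,  1.    ]])}
```

View pics/scene0.png

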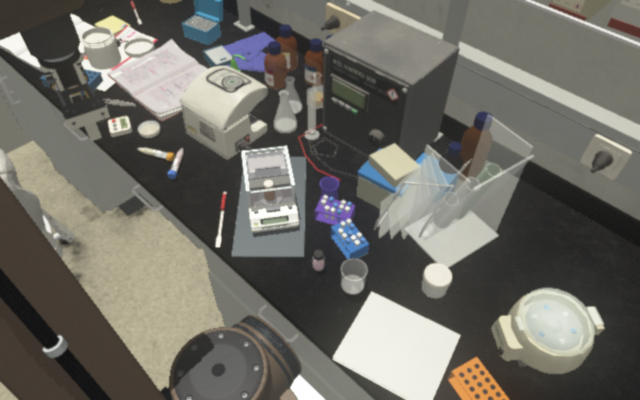

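View pics/top0.png

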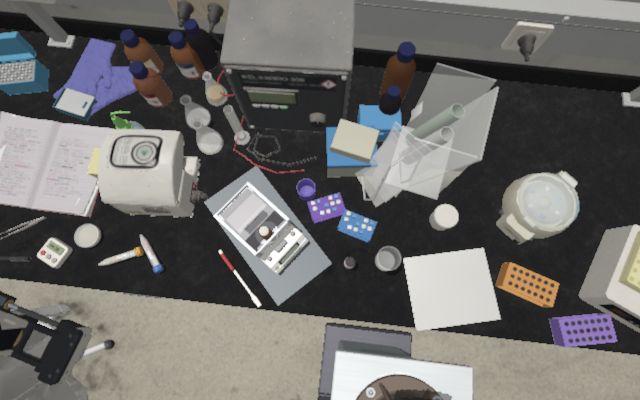

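The scene view shows the balance around (270,190). In the top view it is around (262,228), with its front toward the lower right. I'll enlarge both.

```bash
python3 - <<'E'
import cv2,numpy as np
a=cv2.imread("pics/scene0.png")[140:240,225:315];b=cv2.imread("pics/top0.png")[175:285,205:315]
f=lambda i,w:cv2.resize(i,(w,w*i.shape[0]//i.shape[1]),interpolation=cv2.INTER_CUBIC)
A=f(a,540);B=f(b,600)
cv2.imwrite("pics/sc1.png",A);cv2.imwrite("pics/tp1.png",B)
E
```

```text
(no output)
```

View pics/sc1.png

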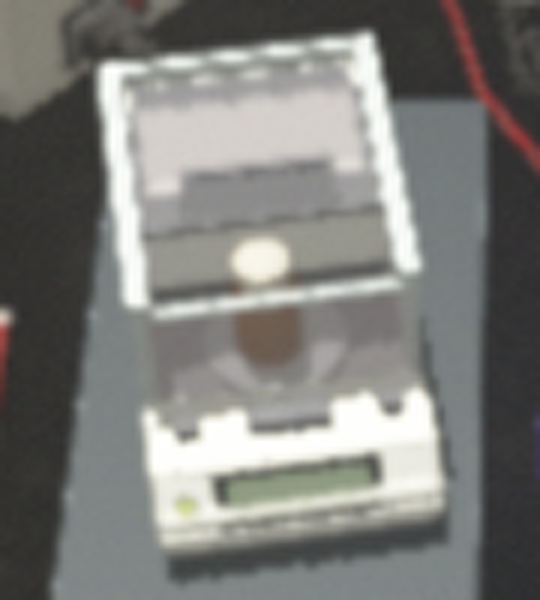

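View pics/tp1.png

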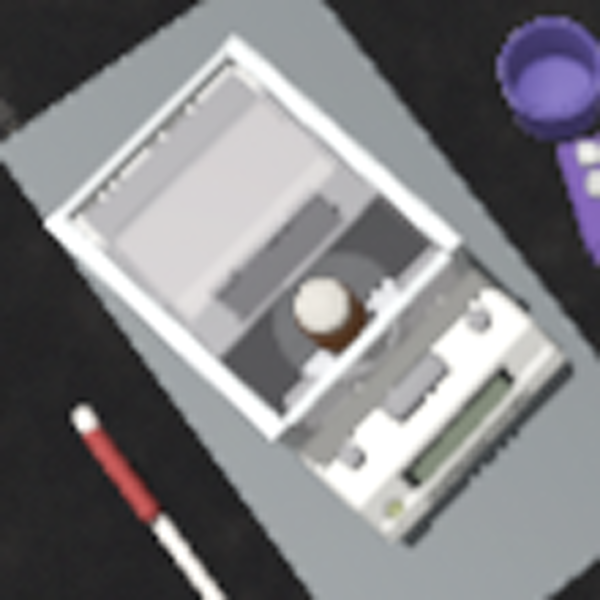

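Readings from the crops:
- **Top crop, rail corners:** (232,38), (48,222), (278,438) and (460,242).
- **Top crop, keys:** (352,455), (417,387) and (481,319).
- **Top crop, pull:** the dark pull's rear edge runs (215,297)–(325,195).
- **Scene crop, rail corners:** (100,65), (372,35), (418,270) and (128,303).
- **Scene crop, pull:** the edge runs (185,180)–(333,163).

Next I'll fit the pose.

```bash
cat > fit.py <<'E'
import numpy as np,cv2
from plant import ctrl
from scipy.optimize import least_squares
np.set_printoptions(precision=4,suppress=True)
def proj(n,P):
    c=ctrl.calibration(n);E=c["extrinsics"];p=(P-E[:3,3])@E[:3,:3];q=p@c["K"].T;return q[:,:2]/q[:,2:]
def w(v,P):
    c,s=np.cos(v[2]),np.sin(v[2]);P=np.asarray(P,float)
    return P@np.array([[c,s,0],[-s,c,0],[0,0,1]])+[v[0],v[1],.002]
E
python3 - <<'E'
from fit import *
s=600/110
T=np.array([[48,222],[232,38],[460,242],[278,438],[352,455],[417,387],[481,319],[215,297],[325,195]])/s+[205,175]
S=np.array([[100,65],[372,35],[418,270],[128,303],[185,180],[333,163]])/6+[225,140]
def model(v):
    xf,xb,xp=v[3:6]
    R=[[xb,.056,.096],[xb,-.056,.096],[xf,-.056,.096],[xf,.056,.096]]
    K=[[-.057,y,.047] for y in(.04,0,-.04)]
    P=[[xp,.03,.105],[xp,-.03,.105]]
    return proj("top",w(v,R+K+P)),proj("scene",w(v,R+P))
def res(v):
    a,b=model(v);return np.r_[(a-T).ravel(),(b-S).ravel()]
r=least_squares(res,[.5,.3,.5,-.038,.095,.03],loss="soft_l1")
v=r.x;print(v,np.degrees(v[2]));a,b=model(v);print(np.c_[a-T]);print(b-S)
print("pull",w(v,[[v[5],0,.105]]),"tare",w(v,[[-.057,0,.047]]))
E
```

```text
[ 0.4029  0.3603  0.9489 -0.0375  0.0958  0.0168] 54.36701796644262
[[-0.2974  0.1414]
 [ 1.145  -0.8179]
 [ 0.7434 -0.5352]
 [-0.9469  0.2191]
 [ 0.0427  0.0571]
 [ 0.0303 -0.0978]
 [-0.011  -0.0277]
 [ 0.8727  0.3901]
 [-0.2743 -0.3082]]
[[-0.3065  0.1101]
 [ 0.023  -0.1104]
 [ 0.259  -0.13  ]
 [-0.3368  0.4735]
 [-0.9993 -0.0849]
 [-0.0515 -0.3152]]
pull [[0.4127 0.3739 0.107 ]] tare [[0.3696 0.3139 0.049 ]]
```

The fit residuals are under about 1 px. The rail ends come out at -38 and 96 mm against -38 and 95 given, and the cover at about 0.02 m. The plan is to close the fingers, travel to a hover behind the pull, and turn so that tool x lines up with balance x (yaw 54.4).

Request:
apply_moves:
  targets:
    - {"travel": [32,19.5,0],"roll": 0,"jaw": 0}
    - {"travel": [32,19.5,0],"roll": 0,"jaw": 0}
    - {"travel": [32,19.5,0],"roll": 0,"jaw": 0}
    - {"travel": [32,19.5,0],"roll": 0,"jaw": 0}
    - {"travel": [32,19.5,0],"roll": 0,"jaw": 0}
    - {"travel": [32,19.5,0],"roll": 0,"jaw": 0}
    - {"travel": [32,19.5,0],"roll": 0,"jaw": 0}
    - {"travel": [32,19.5,0],"roll": 0,"jaw": 0}
    - {"travel": [32,19.5,0],"roll": 0,"jaw": 0}
    - {"travel": [32,19.5,0],"roll": 0,"jaw": 0}

```text
clock: 1.15
tool_pos: [0.4241, 0.3906, 0.2485]
orientation: [180.0, 0.0, -13.5]
force: [0.1, 1.7, -0.8]
opening: 0.0132
gripper_force: 0.0
```

Request:
apply_moves:
  targets:
    - {"travel": [0,0,0],"roll": -8.5,"jaw": 0}
    - {"travel": [0,0,0],"roll": -8.5,"jaw": 0}
    - {"travel": [0,0,0],"roll": -8.5,"jaw": 0}
    - {"travel": [0,0,0],"roll": -8.5,"jaw": 0}
    - {"travel": [0,0,0],"roll": -8.5,"jaw": 0}
    - {"travel": [0,0,0],"roll": -8.5,"jaw": 0}
    - {"travel": [0,0,0],"roll": -8.5,"jaw": 0}
    - {"travel": [0,0,0],"roll": -8.4,"jaw": 0}
    - {"travel": [0,0,0],"roll": 0,"jaw": 0}
    - {"travel": [0,0,0],"roll": 0,"jaw": 0}

```text
clock: 2.15
tool_pos: [0.4232, 0.3918, 0.2484]
orientation: [-180.0, 0.0, 54.1]
force: [0.7, -0.1, 0.4]
opening: 0.0007
gripper_force: 0.0
```

```bash
python3 - <<'E'
from plant import ctrl
import cv2
o=ctrl.get_obs();print(o["tool_pos"],o["orientation"])
im=ctrl.snapshot("wrist")[:,:,::-1];cv2.imwrite("pics/w1.png",im)
cv2.imwrite("pics/w1c.png",cv2.resize(im[60:360,160:480],(800,750),interpolation=cv2.INTER_CUBIC)[:600])
E
```

```text
[0.42321042 0.39184993 0.248392  ] [-1.79999347e+02  1.99630174e-02  5.41361466e+01]
```

View pics/w1c.png

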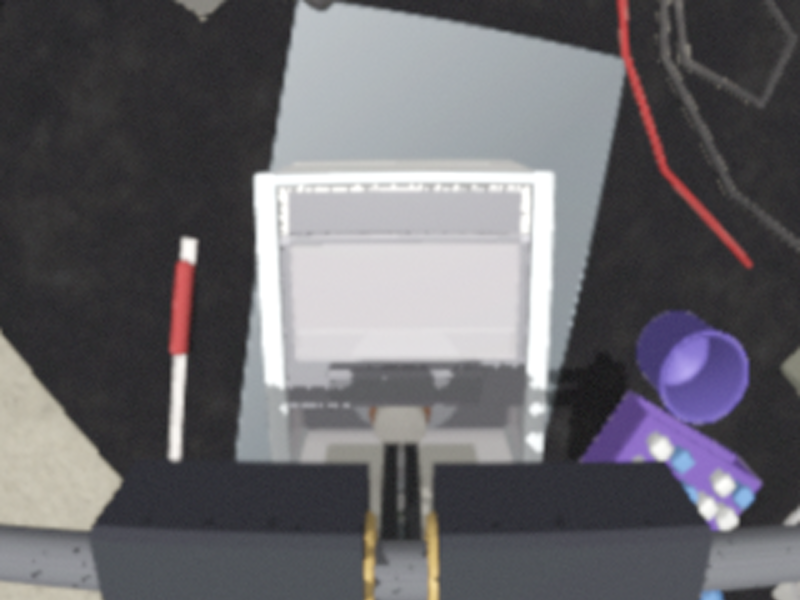

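The wrist picture (behind, looking forward) shows the rails square to the tool. The pull's rear face spans columns 330–482 with its foot at row ~362, and the rear rail corners are at (255,175) and (555,172). I'll check this against the fit.

```bash
cat >> fit.py <<'E'
from scipy.spatial.transform import Rotation as Ro
V=[.4029,.3603,.9489]
def wray(px,tp,ori,z):
    c=ctrl.calibration("wrist");K=c["K"];H=c["hand_eye"]
    d=(np.asarray(px,float)-K[:2,2])/K[0,0];r=np.hypot(*d.T)
    ray=np.c_[d*(np.sin(r)/r)[:,None],np.cos(r)]
    R=Ro.from_euler("xyz",ori,degrees=True).as_matrix()
    D=ray@H[:3,:3].T@R.T;o=R@H[:3,3]+tp
    return o+D*((np.asarray(z)-o[2])/D[:,2])[:,None]
def bal(P):
    c,s=np.cos(V[2]),np.sin(V[2]);return (P-[V[0],V[1],.002])@np.array([[c,-s,0],[s,c,0],[0,0,1]])
E
python3 - <<'E'
from fit import *
px=np.array([[255,175],[555,172],[330,362],[482,362],[406,371],[284,237],[526,237]])/2.5+[160,60]
P=wray(px,[.4232,.3918,.2484],[180,0,54.1],[.098,.098,.095,.095,.107,.095,.095])
print(bal(P)*1e3)
print("tcp",bal(np.array([[.4232,.3918,.2484]])))
E
```

```text
[[ 95.8727  53.8888  96.    ]
 [ 96.5225 -57.6857  96.    ]
 [ 21.648   27.9943  93.    ]
 [ 21.3273 -31.993   93.    ]
 [ 21.9018  -1.8902 105.    ]
 [ 71.656   44.1496  93.    ]
 [ 71.2299 -47.7671  93.    ]]
tcp [[0.0374 0.0019 0.2464]]
```

The wrist view gives the pull at x ≈ 21.5, so the cover is at ≈ 0.018 m. The panel is 50 mm long as stated, and the middle is within 2 mm of the fit. Now I'll go down behind the pull.

Request:
apply_moves:
  targets:
    - {"travel": [2,2,20],"roll": 0,"jaw": 0}
    - {"travel": [0,0,25],"roll": 0,"jaw": 0}
    - {"travel": [0,0,25],"roll": 0,"jaw": 0}
    - {"travel": [0,0,25],"roll": 0,"jaw": 0}
    - {"travel": [0,0,15],"roll": 0,"jaw": 0}
    - {"travel": [0,0,10],"roll": 0,"jaw": 0}
    - {"travel": [0,0,4],"roll": 0,"jaw": 0}
    - {"travel": [0,0,0],"roll": 0,"jaw": 0}
    - {"travel": [0,0,0],"roll": 0,"jaw": 0}

```text
clock: 3.1
tool_pos: [0.4264, 0.3929, 0.1254]
orientation: [180.0, -0.1, 54.4]
force: [0.1, -0.2, 0.0]
opening: 0.0007
gripper_force: 0.0
```

```bash
python3 - <<'E'
from fit import *
o=ctrl.get_obs();print(o["tool_pos"],bal(o["tool_pos"][None]),o["orientation"],o["force"])
a=ctrl.snapshot("scene")[140:240,225:315,::-1];b=ctrl.snapshot("wrist")[160:360,220:420,::-1]
f=lambda i,h:cv2.resize(i,(h*i.shape[1]//i.shape[0],h),interpolation=cv2.INTER_CUBIC)
cv2.imwrite("pics/d1.png",np.hstack([f(a,400),f(b,400)]))
E
```

```text
[0.4264 0.3929 0.1254] [[ 0.0402 -0.0002  0.1234]] [179.9962  -0.0735  54.3702] [ 0.0969 -0.179   0.0047]
```

View pics/d1.png

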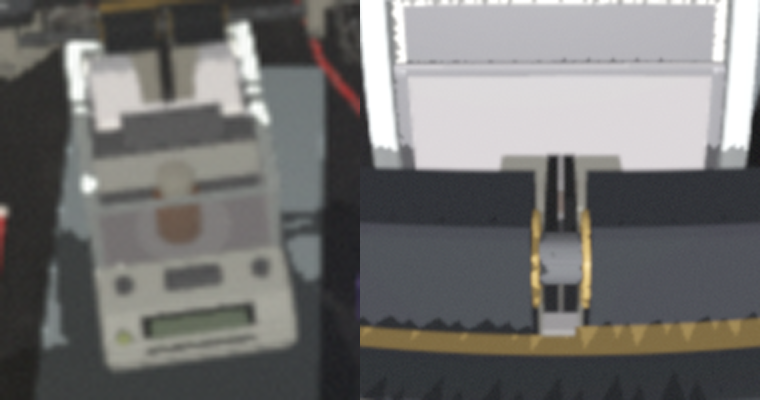

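The left picture shows the fingertips standing on the housing side, just behind the dark pull (crop (175,125)), and the keys are clear. Now I'll lower another 5 mm and draw forward.

Request:
apply_moves:
  targets:
    - {"travel": [0,0,3],"roll": 0,"jaw": 0}
    - {"travel": [0,0,2],"roll": 0,"jaw": 0}
    - {"travel": [0,0,0],"roll": 0,"jaw": 0}
    - {"travel": [-3,0,0],"roll": 0,"jaw": 0}
    - {"travel": [-4,0,0],"roll": 0,"jaw": 0}
    - {"travel": [-4,0,0],"roll": 0,"jaw": 0}
    - {"travel": [-4,0,0],"roll": 0,"jaw": 0}
    - {"travel": [0,0,0],"roll": 0,"jaw": 0}

```text
clock: 4.0
tool_pos: [0.417, 0.3797, 0.1197]
orientation: [-180.0, 0.0, 54.4]
force: [-0.3, 0.5, -0.7]
opening: -0.0
gripper_force: 0.0
```

Request:
apply_moves:
  targets:
    - {"travel": [-4,0,0],"roll": 0,"jaw": 0}
    - {"travel": [-4,0,0],"roll": 0,"jaw": 0}
    - {"travel": [-4,0,0],"roll": 0,"jaw": 0}

```text
clock: 4.3
tool_pos: [0.4103, 0.3704, 0.1197]
orientation: [180.0, -0.0, 54.4]
force: [2.0, 1.4, 0.0]
opening: 0.0003
gripper_force: 1.2
```

```bash
python3 - <<'E'
from fit import *
o=ctrl.get_obs();print(bal(o["tool_pos"][None]),o["force"])
a=ctrl.snapshot("scene")[140:240,225:315,::-1];b=ctrl.snapshot("top")[175:285,205:315,::-1]
f=lambda i,h:cv2.resize(i,(h*i.shape[1]//i.shape[0],h),interpolation=cv2.INTER_CUBIC)
cv2.imwrite("pics/e1.png",np.hstack([f(a,420),f(b,420)]))
E
```

```text
[[ 0.0125 -0.0002  0.1177]] [1.9946 1.424  0.0148]
```

View pics/e1.png

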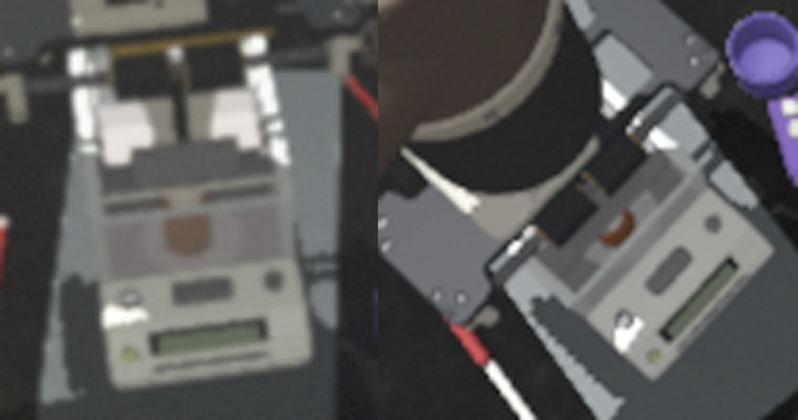

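Both views show the pull moving forward with the finger, at a drag of 2.4 N, which matches the stated friction. I'll carry on to the stop.

Request:
apply_moves:
  targets:
    - {"travel": [-4,0,0],"roll": 0,"jaw": 0}
    - {"travel": [-4,0,0],"roll": 0,"jaw": 0}
    - {"travel": [-4,0,0],"roll": 0,"jaw": 0}
    - {"travel": [-4,0,0],"roll": 0,"jaw": 0}
    - {"travel": [-2,0,0],"roll": 0,"jaw": 0}

```text
clock: 4.9
tool_pos: [0.4001, 0.3561, 0.1198]
orientation: [-180.0, -0.1, 54.4]
force: [6.5, 5.0, -5.9]
opening: 0.0003
gripper_force: 3.8
```

Request:
apply_moves:
  targets:
    - {"travel": [-1.5,0,0],"roll": 0,"jaw": 0}
    - {"travel": [-1.5,0,0],"roll": 0,"jaw": 0}

```text
clock: 5.1
tool_pos: [0.3999, 0.3559, 0.12]
orientation: [180.0, -0.4, 54.4]
force: [12.6, 9.7, -12.7]
opening: 0.0003
gripper_force: 7.8
```

Force rises to 16 N with no further motion, so it looks like the stop. I'll back off, rise and verify with the cameras.

Request:
apply_moves:
  targets:
    - {"travel": [4,0,0],"roll": 0,"jaw": 0}
    - {"travel": [5,0,0],"roll": 0,"jaw": 0}
    - {"travel": [3,0,0],"roll": 0,"jaw": 0}
    - {"travel": [0,0,-20],"roll": 0,"jaw": 0}
    - {"travel": [0,0,-30],"roll": 0,"jaw": 0}
    - {"travel": [0,0,-40],"roll": 0,"jaw": 0}
    - {"travel": [10,0,-30],"roll": 0,"jaw": 0}
    - {"travel": [0,0,0],"roll": 0,"jaw": 0}
    - {"travel": [0,0,0],"roll": 0,"jaw": 0}

```text
clock: 6.0
tool_pos: [0.4107, 0.3713, 0.2398]
orientation: [-180.0, -0.0, 54.4]
force: [-0.1, -0.8, -0.9]
opening: 0.0002
gripper_force: 0.0
```

```bash
python3 - <<'E'
from fit import *
o=ctrl.get_obs();print(o["tool_pos"],bal(o["tool_pos"][None]),o["orientation"],o["force"])
im=ctrl.snapshot("wrist")[:,:,::-1]
t=ctrl.snapshot("scene")[:,:,::-1]
cv2.imwrite("pics/w2.png",im);cv2.imwrite("pics/s2.png",t)
a=cv2.resize(im[130:260,240:400],(480,390),interpolation=cv2.INTER_CUBIC)
b=cv2.resize(t[150:240,230:310],(320,360),interpolation=cv2.INTER_CUBIC)
c=np.zeros((390,800,3),np.uint8);c[:,:480]=a;c[:360,480:]=b
cv2.imwrite("pics/w2c.png",c)
E
```

```text
[0.4107 0.3713 0.2398] [[0.0135 0.     0.2378]] [-179.9665   -0.0277   54.3773] [-0.0538 -0.7976 -0.9044]
```

View pics/w2c.png

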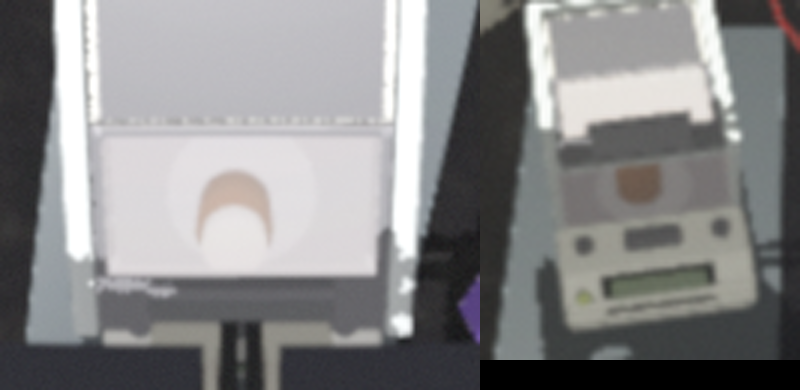

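Left (wrist): the cover's rear edge is at row 128 (columns 98–390) and the pull's foot at row 276. Right (scene): no gap is left in front of the pull, and the keys are at (585,245), (653,237) and (720,228).

```bash
python3 - <<'E'
from fit import *
px=np.array([[98,128],[390,128],[240,276],[145,276],[338,276],[55,200],[425,200]])/3+[240,130]
P=wray(px,[.4107,.3713,.2398],[180,0,54.38],[.095]*5+[.098]*2)
print(bal(P)*1e3)
t=np.array([[585,245],[653,237],[720,228]])*[.25,.25]+[230-120,150]
print(t, proj("scene",w(V,[[-.057,y,.047] for y in(.04,0,-.04)])))
print("pull at shut", proj("scene",w(V,[[-.018,y,.105] for y in(.03,-.03)])))
E
```

```text
[[ 31.988   42.6873  93.    ]
 [ 31.9773 -48.1915  93.    ]
 [-17.2035  -1.4685  93.    ]
 [-17.2759  29.4465  93.    ]
 [-17.3033 -33.3666  93.    ]
 [  9.5064  57.0233  96.    ]
 [  9.464  -59.9794  96.    ]]
[[256.25 211.25]
 [273.25 209.25]
 [290.   207.  ]] [[255.7308 210.399 ]
 [272.9113 208.1643]
 [289.9406 205.9493]]
pull at shut [[256.2957 180.6366]
 [282.3859 177.4425]]
```

The cover's rear edge measures at 32.0 mm, exactly its shut value, and the pull is at -17.3 (nominal -18). The stop force agrees, so it is shut. Next is moving over the tare key, about 72 mm forward, and descending to just above it.

Request:
apply_moves:
  targets:
    - {"travel": [-24,1,0],"roll": 0,"jaw": 0}
    - {"travel": [-24,0,0],"roll": 0,"jaw": 0}
    - {"travel": [-24,0,0],"roll": 0,"jaw": 0}
    - {"travel": [0,0,30],"roll": 0,"jaw": 0}
    - {"travel": [0,0,35],"roll": 0,"jaw": 0}
    - {"travel": [0,0,35],"roll": 0,"jaw": 0}
    - {"travel": [0,0,25],"roll": 0,"jaw": 0}
    - {"travel": [0,0,10],"roll": 0,"jaw": 0}
    - {"travel": [0,0,0],"roll": 0,"jaw": 0}
    - {"travel": [0,0,0],"roll": 0,"jaw": 0}

```text
clock: 7.1
tool_pos: [0.3701, 0.3125, 0.1051]
orientation: [180.0, -0.0, 54.4]
force: [-0.1, 0.7, -0.7]
opening: 0.0002
gripper_force: 0.0
```

```bash
python3 - <<'E'
from fit import *
o=ctrl.get_obs();print(o["tool_pos"],bal(o["tool_pos"][None]),o["orientation"],o["force"])
a=ctrl.snapshot("scene")[150:240,220:320,::-1];b=ctrl.snapshot("top")[185:285,225:325,::-1]
f=lambda i,h:cv2.resize(i,(h*i.shape[1]//i.shape[0],h),interpolation=cv2.INTER_CUBIC)
cv2.imwrite("pics/t1.png",np.hstack([f(a,360),f(b,360)]))
E
```

```text
[0.3701 0.3125 0.1051] [[-0.058  -0.0012  0.1031]] [179.9828  -0.0089  54.4091] [-0.0814  0.6598 -0.6515]
```

View pics/t1.png

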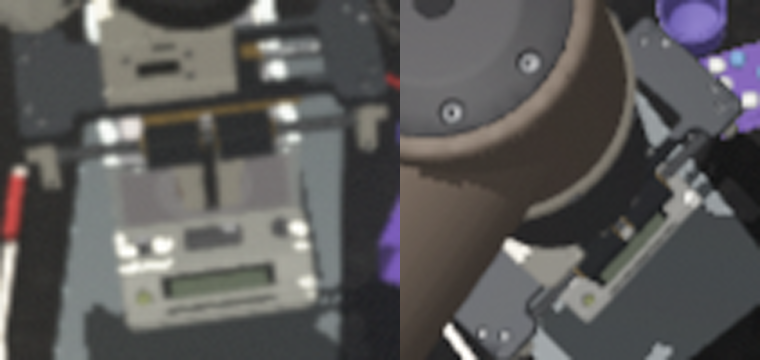

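The closed fingertips are centred over the tare key (scene crop ~(212,205) above the key at (212,235)), and both round keys are clear. Lowering toward the key.

Request:
apply_moves:
  targets:
    - {"travel": [0,0,15],"roll": 0,"jaw": 0}
    - {"travel": [0,0,12],"roll": 0,"jaw": 0}
    - {"travel": [0,0,4],"roll": 0,"jaw": 0}
    - {"travel": [0,0,2],"roll": 0,"jaw": 0}
    - {"travel": [0,0,2],"roll": 0,"jaw": 0}
    - {"travel": [0,0,0],"roll": 0,"jaw": 0}

```text
clock: 7.8
tool_pos: [0.3701, 0.3126, 0.0701]
orientation: [-180.0, -0.1, 54.4]
force: [-0.1, -0.1, 1.8]
opening: 0.0005
gripper_force: 0.8
```

Request:
apply_moves:
  targets:
    - {"travel": [0,0,1],"roll": 0,"jaw": 0}
    - {"travel": [0,0,1],"roll": 0,"jaw": 0}
    - {"travel": [0,0,1],"roll": 0,"jaw": 0}
    - {"travel": [0,0,0],"roll": 0,"jaw": 0}

```text
clock: 8.2
tool_pos: [0.3702, 0.3126, 0.0675]
orientation: [180.0, -0.1, 54.4]
force: [-2.4, -2.1, 12.1]
opening: 0.0004
gripper_force: 6.1
```

Request:
apply_moves:
  targets:
    - {"travel": [0,0,0.7],"roll": 0,"jaw": 0}
    - {"travel": [0,0,0.7],"roll": 0,"jaw": 0}
    - {"travel": [0,0,0],"roll": 0,"jaw": 0}

```text
clock: 8.5
tool_pos: [0.3702, 0.3126, 0.0671]
orientation: [180.0, -0.1, 54.4]
force: [-6.4, -3.3, 25.9]
opening: 0.0007
gripper_force: 12.6
```

The force climbs steeply (26 N) at a tip height of 45 mm, the key's fully-down height. Releasing and rising.

Request:
apply_moves:
  targets:
    - {"travel": [0,0,-3],"roll": 0,"jaw": 0}
    - {"travel": [0,0,-5],"roll": 0,"jaw": 0}
    - {"travel": [0,0,-20],"roll": 0,"jaw": 0}
    - {"travel": [0,0,-35],"roll": 0,"jaw": 0}
    - {"travel": [0,0,-40],"roll": 0,"jaw": 0}
    - {"travel": [0,0,-40],"roll": 0,"jaw": 0}
    - {"travel": [25,0,-10],"roll": 0,"jaw": 0}
    - {"travel": [25,0,0],"roll": 0,"jaw": 0}
    - {"travel": [20,0,0],"roll": 0,"jaw": 0}
    - {"travel": [0,0,0],"roll": 0,"jaw": 0}

```text
clock: 9.5
tool_pos: [0.4115, 0.3704, 0.2175]
orientation: [180.0, 0.0, 54.4]
force: [-0.7, -1.3, -0.6]
opening: 0.0006
gripper_force: 0.0
```

```bash
python3 - <<'E'
from fit import *
o=ctrl.get_obs();print(o["tool_pos"],bal(o["tool_pos"][None]),o["orientation"],o["force"])
im=ctrl.snapshot("wrist")[:,:,::-1]
t=ctrl.snapshot("scene")[:,:,::-1]
a=cv2.resize(im[130:260,240:400],(480,390),interpolation=cv2.INTER_CUBIC)
b=cv2.resize(t[150:240,230:310],(320,360),interpolation=cv2.INTER_CUBIC)
c=np.zeros((390,800,3),np.uint8);c[:,:480]=a;c[:360,480:]=b
cv2.imwrite("pics/w3c.png",c)
E
```

```text
[0.4115 0.3704 0.2175] [[ 0.0132 -0.0011  0.2155]] [179.9905   0.043   54.3827] [-0.7094 -1.3474 -0.5832]
```

View pics/w3c.png

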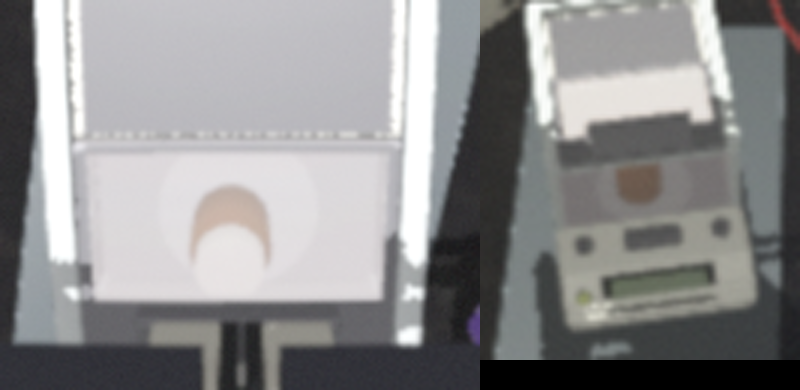

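The cover is still shut: the pull is unchanged at scene crop (640,125). The vial is in place, the keys are up at (585,245), (653,237) and (720,228), and the tool is clear. Handing in.

```bash
python3 -c "
from plant import ctrl
print(ctrl.close_job())"
```

```text
the job is handed in; nothing more can be done
None
```

The cover was drawn shut against its stop, then the tare key was pressed fully down and released, with the vial and round keys left alone; the job is handed in at about 9.6 s on the clock, but no verdict came back.

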